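Bring the green thread to the front of the carousel and hold it

ROBOT

A 6-joint arm with a two-finger parallel gripper is mounted at the origin on the work surface. World frame = base frame: x ahead of the robot, y to its left, z up, the work surface at z = 0. Lengths are in m, angles in degrees, forces in N, time in s.
With the tool pointing down it reaches from about 0.3 to 0.75 m from the base axis. Payload 8.5 kg.
Tool frame: the origin (TCP) lies midway between the tips of the shut fingers; the grasp point (between the pads) lies 19 mm behind it; z points along the fingers, y is the line along which they close (so a half turn about z gives the same grasp; the last joint's range is limited). The gripper opens to 85 mm and grips with 20 to 120 N. Pads are 22 mm wide; open, the fingers measure 114 mm over their backs; the gripper's body (76 mm by 85 mm) begins 54 mm behind the grasp point. The pads swing forward as they close: fully open they stand 13 mm farther back than shut.
Start: joints at [-88.138, 21.807, 74.336, -0, 83.858, -12.336], TCP at [0.135, -0.533, 0.231] pointing down, gripper open.
Joint ranges: [-178.18, 178.18], [-50.72, 133.34], [12.68, 142.11], [-81.47, 261.47], [9.98, 163.14], [-165.26, 165.26]. Speed limits (degrees/s): [136.94, 136.94, 180, 180, 180, 180].

INTERFACE

Orientations are given as a 3x3 rotation matrix whose columns are the frame's x, y, z axes.
In Python, from rig import env, get_image, close_job gives the robot as it stands.
- The arm moves only by the tool step_arm, never from a script. Its argument "targets" is a list of rows, each a list of 2 entries, a list of its own where there are three numbers: the shift along the tool's x, y, z as a fraction of full scale, then the turn, a rotation vector about the tool's x, y, z as a fraction of full scale. In form: [[[x, y, z], [wx, wy, wz]], ...]. A call has 1 to 10 rows; each row is the pose to reach, as a shift and turn from the pose commanded when the call began, along the tool's axes at that moment; what a row does not reach only later rows make up. Full scale, the value 1, is 0.3 m for a shift and 45 degrees for a turn. A row lasts 1/12 s, in which the tool goes at most 41.7 mm and 7.16 degrees, less where a joint would pass 70% of its speed; a pose out of reach is approached as far as the arm can. A call with a number of a shift or a turn outside -1 to 1 is refused whole. A call with a gripper value outside its range is refused whole. "jaw" is the finger opening in mm, from 0 to 85.4, set as the call begins (left out, the last holds). The fingers move at their own pace and stop on an object; "grip_force" is the grip in N (left out, the last holds). Time passes only in rows, so rows that repeat a pose let the fingers close. It gives the time, the measured TCP pose, the force, the opening and the grip force at its end, in the units of the state.
- env.observe(): the state, without advancing time (a new reading comes with each control period).
- get_image(name): name is "scene" or "top" or "wrist"; returns a dict with "img" (420x560x3 uint8, red, green, blue), "z_map" (420x560 float32, m along the optical axis (not along the pixel's ray), 0 where there is no reading), "intrinsics" (3x3 intrinsics, pixels), "D" ([k1, k2, p1, p2, k3] as OpenCV has them; the pictures are not rectified), "rvec" (rotation vector, rad) and "tvec" (3), from world to camera coordinates, as OpenCV has them. Camera axes: x right, y down, z forward; pixel columns grow to the right and rows downward; lengths in m; the calibration is good to about 2 mm. A picture is of the moment at which its call begins.
- close_job(): hands the job in; it is judged then, once.
The state is a dict: "time_s": time; "q": joint angles; "qvel": joint speeds; "joint_efforts": joint torques, N m; "position": TCP position; "tool_rot": TCP orientation; "ft_force": force on the tool from outside, world axes, zero at the start; "wrist_torque": the same for the moment, N m; "grip_width": finger opening in m; "gripper_force": force on a finger pad.
Only numpy, scipy, OpenCV 4.12 (cv2) and the standard library are available. Lean on these libraries where they do the work, as an engineer would, in place of code of your own. Each camera call takes 0.05 s, during which the arm holds its last target. There are 200 camera calls.

TASK

Slide the clear dust door of the thread case back until it is fully open, then reach in and turn the thread carousel until the green spool stands at the front, right in line with the red front mark. Finish still gripping the carousel (by any of its spools), holding it still in that position: do not let go at the end. Leave the other things on the table where they are.

Things in the scene. Friction and masses are not known exactly. Their poses are not given: they have to be found in the camera images.
- case: Clear dust case fixed to the table, walls 285 x 285 mm outside, 5 mm thick, tops at z = 100 mm, rails on the side walls to 106 mm running 210 mm behind the origin. Origin on the table under the carousel's turning axis; its own -x is the front (facing the robot, give or take 20 degrees). A fixed clear roof (top z = 104 mm) covers it from x = +30 mm back, the sliding door the rest.
- front_mark (a point): Red front mark, 12 mm wide, on the wooden base board's lip and up the front wall; this point is its top on the lip, at case (-162, 0, 26) mm. The 20 mm thick base board is 300 mm wide and reaches 205 mm in front of the case's origin, 145 mm behind; a thimble and a tape roll stand on its lip.
- door (a joint): Sliding clear dust door on the case's rails: 0 = shut, 0.17 m = fully open. Slides level along the case's +x (to the back), needs about 2 N, stays where it is left. Panel 5 mm thick, 180 mm along x, top at z = 111.5 mm. When it is fully open, the clear opening to reach in runs over case x = -138 to +25 mm, y = -133 to +133 mm.
- door_handle (a point): Centre of the top of the door's black upright handle: a fin 14 mm thick (along the case's x), 70 mm long (along y), 30 mm high above the panel, top at z = 141.5 mm; its middle is 15 mm behind the panel's front edge (door shut: case x = -130 mm, y = 0; fully open: x = +40 mm).
- carousel: Wooden turntable in the case, disc diameter 232 mm, top at z = 35 mm, hub post diameter 24 mm to z = 71 mm; origin on the turning axis, z = 23 mm. Turns either way about the vertical with slight friction (0.03 N m), stays where left. Carries six upright spools fixed to it. The green one lies on its own -x, so with green at the front its axes are parallel to the case's.
- green_spool (a point): Centre of the top of the green spool, z = 90 mm. The carousel's six spools stand 60 degrees apart, axes 85 mm from the turning axis, each diameter 40 mm with a disc of its thread colour on top, z = 35 to 90 mm, firmly fixed so that any can be gripped and swung round. Counter-clockwise from above: green, blue, orange, white, pink, yellow.
- thimble: Bystander: steel thimble, diameter 25, height 27 mm, loose on the case's front lip; origin under its centre.
- tape_roll: Bystander: white rolled tape measure, a ring of diameter 50, height 18 mm, loose on the case's front lip; origin under its centre.
- teal_spool: Bystander: dark teal thread spool standing loose on the table, diameter 40, height 55 mm; origin under its centre.
- copper_spool: Bystander: copper thread spool standing loose on the table, diameter 40, height 45 mm; origin under its centre.
- button_tray: Bystander: open wooden tray of buttons, 130 x 90 x 22 mm, loose; origin under its centre.
- button_jar: Bystander: amber jar with brass cap, diameter 60, height 85 mm, loose; origin under its centre.

How it is judged (in metres and radians):
On the way:
1. the dust door is slid open (value of joint door above 0.145 m), for 0.2 s.
At the end, for the whole second after the job is handed in: The dust door is open (at least 135 mm of its 170 mm travel; 145 mm when first opened), the middle of the green spool is at the front within 6 mm sideways of the red mark's line, the carousel is at rest, and the gripper's fingers still hold it with more than 2 N through the last second (value of joint door above 0.135 m and x of green_spool in the frame of case below -0.05 m and y of green_spool in the frame of case between -0.006 and 0.006 m and angular speed of carousel below 0.05 rad/s and contact force between the fingers and carousel above 2 N); the arm keeps its last pose, push and grip.
It fails at once if a loose thing on the table is moved more than 25 mm (distance of any of thimble, tape_roll, teal_spool, copper_spool, button_tray, button_jar from where it was at the start of the episode above 0.025 m).
It also fails if it takes over 72 s, if anything falls off the work surface, if the arm or the gripper's body presses on something with over 40 N, if the wrist force passes 120 N, or if a joint passes its speed limit or range.

## Working session

There is one attempt and no reset: what is moved stays moved. The work goes in short steps, Python scripts to look and compute and a tool call to move; the robot and the scene stay as the last step left them, time stands still between calls to the robot, and variables do not carry over. Pictures are saved under pics/ and viewed, at most 10 in all, crops included, and the job is handed in when it is done.

Besides the shell and the picture viewer there is one more tool, called after ">>>" by a JSON object that holds its "name" and its "arguments". step_arm: Moves the arm, as the interface text tells. Its arguments: {"type":"object","properties":{"targets":{"type":"array","items":{"type":"array"}},"jaw":{"type":"number"},"grip_force":{"type":"number"}},"required":["targets"]}

```bash
mkdir -p pics
cat > h.py <<'E'
import numpy as np, cv2
from rig import env, get_image, close_job
def grab(n,fn=None):
    d=get_image(n)
    if fn: cv2.imwrite('pics/'+fn,d['img'][:,:,::-1])
    return d
def px2w(d,uv,z=None):
    """pixels -> world, on plane z, or by the z_map if z None"""
    uv=np.array(uv,float).reshape(-1,2)
    R=cv2.Rodrigues(np.array(d['rvec'],float))[0];t=np.array(d['tvec'],float).ravel()
    n=cv2.undistortPoints(uv.reshape(-1,1,2),np.array(d['intrinsics'],float),np.array(d['D'],float)).reshape(-1,2)
    r=np.c_[n,np.ones(len(n))]
    if z is None:
        s=np.array([d['z_map'][int(round(v)),int(round(u))] for u,v in uv])
        return (r*s[:,None]-t)@R
    c=-t@R; w=r@R
    return c+w*((z-c[2])/w[:,2])[:,None]
E
python3 - <<'E'
from h import *
for n in('top','scene'): d=grab(n,n+'0.png')
s=env.observe();print(s['time_s'],s['position'],s['tool_rot'])
E
```

```text
0.1 [ 0.13488806 -0.53294232  0.23077406] [[ 9.69465179e-01  2.45229007e-01 -2.58303945e-05]
 [ 2.45228835e-01 -9.69464363e-01  1.29162419e-03]
 [ 2.91702069e-04 -1.25851903e-03 -9.99999166e-01]]
```

View pics/top0.png

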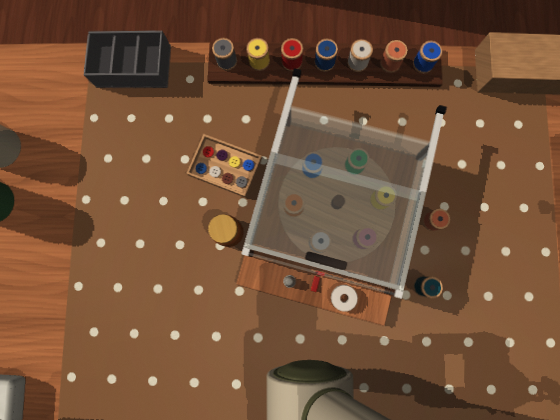

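View pics/scene0.png

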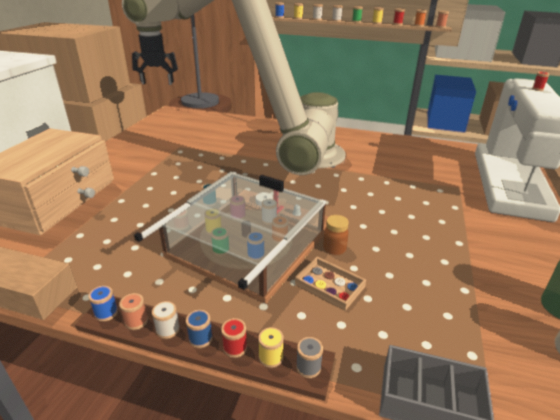

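The top view shows the case front facing the robot. The handle is at (326,261), the red mark at (316,283) and green at the back at (358,160). The other spools are blue (313,165), orange (294,204), white (320,241), pink (367,238) and yellow (386,195). The thimble (288,281) and tape roll (344,298) stand on the lip.

Run:
```python
from h import *
d=grab('top')
names='green blue orange white pink yellow'.split()
uv=[(358,157),(313,161),(293,201),(320,239),(368,235),(387,193)]
P=px2w(d,uv,.09)[:,:2]
a=np.arange(6)*np.pi/3
# fit p = c + A*[cos,sin] (similarity), spool k at carousel angle pi+60k
M=[];b=[]
for k in range(6):
    c,s=np.cos(np.pi+a[k])*.085,np.sin(np.pi+a[k])*.085
    M+=[[1,0,c,-s],[0,1,s,c]];b+=list(P[k])
x,_,_,_=np.linalg.lstsq(np.array(M),np.array(b),rcond=None)
print('centre',x[:2],'scale',np.hypot(x[2],x[3]),'carousel yaw',np.degrees(np.arctan2(x[3],x[2])))
print((np.array(M)@x-b).reshape(-1,2).round(4).tolist())
print('walltops/rails ends', px2w(d,[(247,253),(401,294),(296,76),(441,110)],.106).round(4).tolist())
print('handle ends',px2w(d,[(306,256),(347,266)],.1415).round(4).tolist())
print('mark lip',px2w(d,[(316,283)],.026).round(4).tolist())
print('lip objs',px2w(d,[(288,281)],.045),px2w(d,[(344,298)],.04))
print('teal,copper,jar',px2w(d,[(430,287)],.055),px2w(d,[(439,218)],.045),px2w(d,[(222,229)],.085))
# roof/wall colour blob refinement of handle by depth+dark
im=d['img'].astype(int);m=(im.max(2)<40).astype(np.uint8);m[:245]=0;m[275:]=0;m[:,:295]=0;m[:,360:]=0
v,u=np.nonzero(m);r=cv2.minAreaRect(np.c_[u,v].astype(np.float32));print(r)
bx=px2w(d,cv2.boxPoints(r),.1415);print(bx.round(4).tolist())
# red
hsv=cv2.cvtColor(d['img'],cv2.COLOR_RGB2HSV);m=((hsv[...,0]<6)|(hsv[...,0]>174))&(hsv[...,1]>190)&(hsv[...,2]>80);m[:265]=0;m[305:]=0;m[:,:300]=0;m[:,335:]=0
v,u=np.nonzero(m);print(len(u),u.mean(),v.mean(),v.min(),v.max())
cv2.imwrite('pics/crop.png',cv2.resize(d['img'][60:330,180:460,::-1],None,fx=2.2,fy=2.2,interpolation=2))
```

```text
centre [ 0.58849949 -0.04427957] scale 1.0050304611604812 carousel yaw 156.09875054068027
[[0.0012, -0.0008], [0.0012, 0.0003], [-0.0006, -0.001], [-0.0007, -0.0012], [-0.0006, 0.0008], [-0.0005, 0.0018]]
walltops/rails ends [[0.4826, 0.1214, 0.106], [0.4168, -0.1493, 0.106], [0.8172, 0.0402, 0.106], [0.7542, -0.231, 0.106]]
handle ends [[0.4785, 0.0182, 0.1415], [0.4633, -0.0504, 0.1415]]
mark lip [[0.43, -0.006, 0.026]]
lip objs [[0.43325701 0.04834829 0.045     ]] [[ 0.40339918 -0.05860413  0.04      ]]
teal,copper,jar [[ 0.42758033 -0.21754369  0.055     ]] [[ 0.559277  -0.2419392  0.045    ]] [[0.5262671  0.17141071 0.085     ]]
((316.466552734375, 257.8136901855469), (21.670373916625977, 8.06995677947998), 16.389541625976562)
[[0.4741, 0.0199, 0.1415], [0.4871, 0.0163, 0.1415], [0.4776, -0.0186, 0.1415], [0.4646, -0.0149, 0.1415]]
83 314.8433734939759 283.90361445783134 276 291
```

View pics/crop.png

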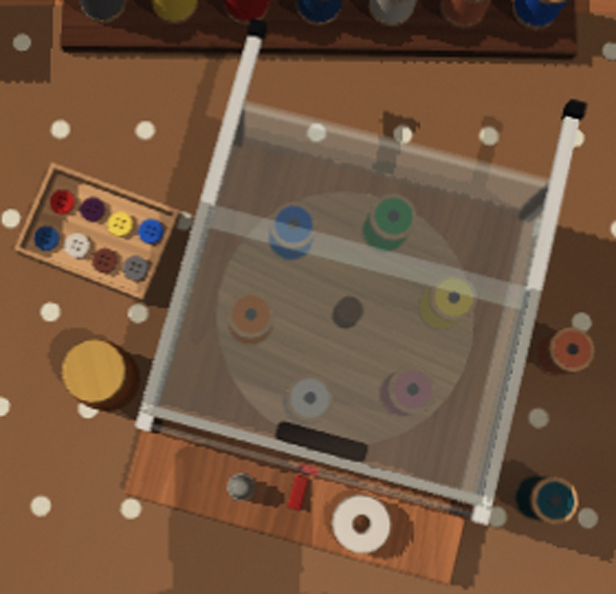

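```bash
cat >> h.py <<'E'
C=np.array([.589,-.0445]); YAW=-13.6
def case(x,y):
    a=np.radians(YAW);return C+np.array([[np.cos(a),-np.sin(a)],[np.sin(a),np.cos(a)]])@[x,y]
def go(xy,z,yaw,s=None):
    """fractions for world TCP xy,z and tool-x yaw (tool straight down), from the present pose"""
    from scipy.spatial.transform import Rotation as Ro
    s=s or env.observe();R=np.array(s['tool_rot']);p=np.array(s['position'])
    a=np.radians(yaw);c,n=np.cos(a),np.sin(a);T=np.array([[c,n,0],[n,-c,0],[0,0,-1.]])
    return (R.T@(np.r_[xy,z]-p)/.3).round(3).tolist(),(Ro.from_matrix(R.T@T).as_rotvec(degrees=True)/45).round(3).tolist()
E
python3 -c "
from h import *
print(go((.467,-.015),.231,76.4))"
```

```text
([1.497, -1.402, 0.001], [-0.001, -0.001, -1.382])
```

>>> {"name": "step_arm", "arguments": {"targets": [[[0.75,-0.7,0],[0,0,-0.7]],[[0.75,-0.7,0],[0,0,-0.7]],[[0.75,-0.7,0],[0,0,-0.7]],[[0.75,-0.7,0],[0,0,-0.7]],[[0.75,-0.7,0],[0,0,-0.7]],[[0.75,-0.7,0],[0,0,-0.7]],[[0.75,-0.7,0],[0,0,-0.7]],[[0.75,-0.7,0],[0,0,-0.7]],[[0.75,-0.7,0],[0,0,-0.7]],[[0.75,-0.7,0],[0,0,-0.7]]], "jaw": 85, "grip_force": 40}}

```text
time_s: 0.98
position: [0.3018, -0.274, 0.2314]
tool_rot: [[0.697, 0.717, -0.0], [0.717, -0.697, -0.0], [-0.0, 0.0, -1.0]]
ft_force: [-0.3, -0.4, 0.1]
grip_width: 0.0855
gripper_force: 0.0
```

```bash
python3 -c "
from h import *
print(go((.467,-.015),.231,76.4))"
```

```text
([1.003, -0.207, 0.001], [0.0, 0.0, -0.68])
```

>>> {"name": "step_arm", "arguments": {"targets": [[[1,-0.207,0],[0,0,-0.68]],[[1,-0.207,0],[0,0,-0.68]],[[1,-0.207,0],[0,0,-0.68]],[[1,-0.207,0],[0,0,-0.68]],[[1,-0.207,0],[0,0,-0.68]],[[1,-0.207,0],[0,0,-0.68]],[[1,-0.207,0],[0,0,-0.68]],[[1,-0.207,0],[0,0,-0.68]],[[1,-0.207,0],[0,0,-0.68]],[[1,-0.207,0],[0,0,-0.68]]]}}

```text
time_s: 1.82
position: [0.4668, -0.017, 0.2309]
tool_rot: [[0.236, 0.972, -0.001], [0.972, -0.236, -0.0], [-0.0, -0.001, -1.0]]
ft_force: [0.1, -0.2, 0.0]
grip_width: 0.085
gripper_force: 0.0
```

Run:
```python
from h import *
d=grab('wrist','w1.png');print(go((.467,-.015),.231,76.4))
z=d['z_map'];v,u=np.nonzero(z>0)
P=px2w(d,np.c_[u,v]);k=(abs(P[:,2]-.1415)<.006)&(abs(P[:,0]-.467)<.05)&(abs(P[:,1]+.015)<.07)
q=P[k];print(k.sum(),q.mean(0),cv2.minAreaRect((q[:,:2]*1000).astype(np.float32)))
```

```text
([0.009, -0.001, 0.0], [-0.001, 0.0, -0.004])
1870 [ 0.4733921  -0.01168955  0.14221393] ((473.0924377441406, -14.119720458984375), (69.58016967773438, 13.634464263916016), 76.26194763183594)
```

View pics/w1.png

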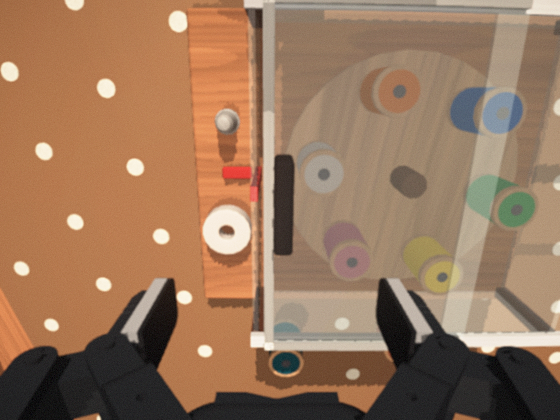

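The wrist view shows the handle at (284,205), the mark at (237,172), white at (323,174), pink (352,262), orange (400,91), yellow (441,277), green (517,210) and blue (503,112). I'll refit the centre from this view, then grip the handle.

Run:
```python
from h import *
d=grab('wrist')
uv=[(517,210),(503,112),(400,91),(323,174),(352,262),(441,277)]
P=px2w(d,uv,.09)[:,:2];a=np.pi+np.arange(6)*np.pi/3
M=[];b=[]
for k in range(6):
    c,s=np.cos(a[k])*.085,np.sin(a[k])*.085
    M+=[[1,0,c,-s],[0,1,s,c]];b+=list(P[k])
x=np.linalg.lstsq(np.array(M),np.array(b),rcond=None)[0]
print(x[:2],np.hypot(x[2],x[3]),np.degrees(np.arctan2(x[3],x[2])))
print('mark lip front/back',px2w(d,[(224,172),(250,172),(237,172)],.026))
print('front wall outer top', px2w(d,[(265,60),(265,300)],.1))
print('door front edge? rails',px2w(d,[(252,5),(252,339)],.106))
print(go((.4731,-.0141),.118,76.3))
```

```text
[ 0.58683578 -0.04404412] 1.0087456935536656 155.74120778401237
mark lip front/back [[ 4.16799036e-01  1.26337174e-05  2.60000000e-02]
 [ 4.42178633e-01 -6.19779219e-03  2.60000000e-02]
 [ 4.29494235e-01 -3.09578814e-03  2.60000000e-02]]
front wall outer top [[ 0.48351907  0.08579854  0.1       ]
 [ 0.43421709 -0.10766781  0.1       ]]
door front edge? rails [[ 0.48363321  0.12125     0.106     ]
 [ 0.41341622 -0.14152295  0.106     ]]
([0.017, 0.019, 0.377], [-0.001, 0.0, -0.002])
```

>>> {"name": "step_arm", "arguments": {"targets": [[[0.017,0.019,0.1],[0,0,0]],[[0.017,0.019,0.2],[0,0,0]],[[0.017,0.019,0.3],[0,0,0]],[[0.017,0.019,0.375],[0,0,0]],[[0.017,0.019,0.375],[0,0,0]],[[0.017,0.019,0.375],[0,0,0]]]}}

```text
time_s: 2.42
position: [0.473, -0.0139, 0.1189]
tool_rot: [[0.239, 0.971, -0.001], [0.971, -0.239, 0.0], [-0.0, -0.001, -1.0]]
ft_force: [0.0, 0.5, 0.3]
grip_width: 0.0847
gripper_force: 0.0
```

>>> {"name": "step_arm", "arguments": {"targets": [[[0,0,0],[0,0,0]],[[0,0,0],[0,0,0]],[[0,0,0],[0,0,0]],[[0,0,0],[0,0,0]],[[0,0,0],[0,0,0]],[[0,0,0],[0,0,0]],[[0,0,0],[0,0,0]],[[0,0,0],[0,0,0]],[[0,0,0],[0,0,0]],[[0,0,0],[0,0,0]]], "jaw": 5, "grip_force": 30}}

```text
time_s: 3.25
position: [0.4735, -0.0128, 0.1193]
tool_rot: [[0.237, 0.971, 0.001], [0.971, -0.237, -0.0], [0.0, 0.001, -1.0]]
ft_force: [-2.4, 0.6, 6.2]
grip_width: 0.0131
gripper_force: 32.0
```

>>> {"name": "step_arm", "arguments": {"targets": [[[0,0.05,0],[0,0,0]],[[0,0.1,0],[0,0,0]],[[0,0.16,0],[0,0,0]],[[0,0.22,0],[0,0,0]],[[0,0.28,0],[0,0,0]],[[0,0.34,0],[0,0,0]],[[0,0.4,0],[0,0,0]],[[0,0.45,0],[0,0,0]],[[0,0.48,0],[0,0,0]],[[0,0.5,0],[0,0,0]]]}}

```text
time_s: 4.08
position: [0.62, -0.0495, 0.1193]
tool_rot: [[0.238, 0.971, 0.001], [0.971, -0.238, -0.002], [-0.002, 0.001, -1.0]]
ft_force: [-2.3, -4.0, 6.6]
grip_width: 0.0135
gripper_force: 32.0
```

>>> {"name": "step_arm", "arguments": {"targets": [[[0,0.01,0],[0,0,0]],[[0,0.02,0],[0,0,0]],[[0,0.02,0],[0,0,0]]]}}

```text
time_s: 4.33
position: [0.6253, -0.0509, 0.1193]
tool_rot: [[0.238, 0.971, 0.0], [0.971, -0.238, -0.002], [-0.002, 0.001, -1.0]]
ft_force: [-0.9, -5.6, 4.5]
grip_width: 0.0134
gripper_force: 31.8
```

>>> {"name": "step_arm", "arguments": {"targets": [[[0,0.007,0],[0,0,0]],[[0,0.014,0],[0,0,0]],[[0,0.014,0],[0,0,0]]]}}

```text
time_s: 4.58
position: [0.6254, -0.0509, 0.1192]
tool_rot: [[0.237, 0.971, -0.01], [0.972, -0.237, -0.0], [-0.002, -0.009, -1.0]]
ft_force: [-23.1, -2.7, 14.6]
grip_width: 0.0135
gripper_force: 34.0
```

>>> {"name": "step_arm", "arguments": {"targets": [[[0,-0.014,0],[0,0,0]],[[0,-0.014,0],[0,0,0]],[[0,-0.014,0],[0,0,0]],[[0,-0.014,0],[0,0,0]],[[0,-0.014,0],[0,0,0]],[[0,-0.014,0],[0,0,0]],[[0,-0.014,-0.13],[0,0,0]],[[0,-0.014,-0.25],[0,0,0]],[[0,-0.014,-0.38],[0,0,0]],[[0,-0.014,-0.38],[0,0,0]]], "jaw": 60}}

```text
time_s: 5.42
position: [0.6272, -0.0502, 0.2411]
tool_rot: [[0.237, 0.971, 0.013], [0.972, -0.237, -0.004], [-0.0, 0.014, -1.0]]
ft_force: [-0.2, 0.9, 0.8]
grip_width: 0.0603
gripper_force: 0.0
```

Run:
```python
from h import *
d=grab('wrist','w2.png');t=grab('top','t2.png')
import cv2
cv2.imwrite('pics/b2.png',np.hstack([cv2.resize(d['img'],(400,300)),cv2.resize(t['img'][60:330,160:480],(400,338))[:300]])[:,:,::-1])
print(env.observe()['position'],env.observe()['q'])
```

```text
[ 0.62537399 -0.04972468  0.23422081] [-1.53423266e+01  2.95997669e+01  6.07905630e+01  2.73912883e-03
  8.94185281e+01 -1.64717868e+00]
```

View pics/b2.png

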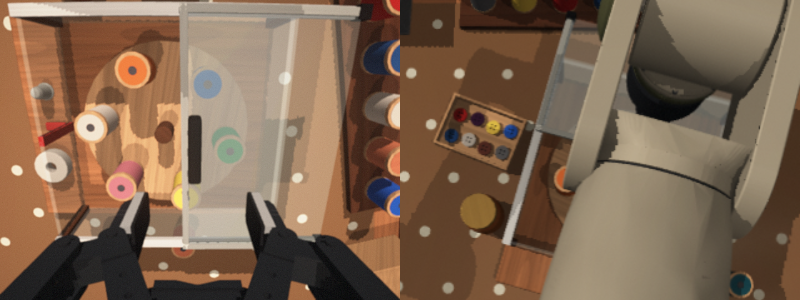

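```bash
python3 -c "
from h import *
print(go((.518,-.094),.2,125.9))"
```

```text
([-0.228, -0.313, 0.113], [0.004, 0.002, -1.102])
```

>>> {"name": "step_arm", "arguments": {"targets": [[[-0.228,-0.313,0.1],[0,0,-1]],[[-0.228,-0.313,0.1],[0,0,-1]],[[-0.228,-0.313,0.1],[0,0,-1]],[[-0.228,-0.313,0.1],[0,0,-1]],[[-0.228,-0.313,0.1],[0,0,-1]],[[-0.228,-0.313,0.1],[0,0,-1]],[[-0.228,-0.313,0.1],[0,0,-1]],[[-0.228,-0.313,0.1],[0,0,-1]]]}}

```text
time_s: 6.18
position: [0.5169, -0.0937, 0.2014]
tool_rot: [[-0.52, 0.854, -0.003], [0.854, 0.52, 0.001], [0.002, -0.002, -1.0]]
ft_force: [0.9, 0.0, -0.5]
grip_width: 0.0599
gripper_force: 0.0
```

Run:
```python
from h import *
d=grab('wrist','w3.png')
z=d['z_map'];v,u=np.nonzero(z>0);P=px2w(d,np.c_[u,v])
for n,w in(('pink',216),('white',156),('orange',96)):
    c=np.array([.587,-.044])+.085*np.array([np.cos(np.radians(w)),np.sin(np.radians(w))])
    k=(abs(P[:,2]-.09)<.004)&(np.hypot(*(P[:,:2]-c).T)<.035)
    if k.sum()>20:
        q=P[k];ce,r=cv2.minEnclosingCircle((q[:,:2]*1000).astype(np.float32));print(n,k.sum(),c,ce,r,q.mean(0))
print(go((.518,-.094),.055,125.9))
```

```text
pink 2100 [ 0.51823356 -0.09396175] (517.7244262695312, -92.40699768066406) 19.980140686035156 [ 0.51716222 -0.09174294  0.09144035]
white 2657 [ 0.50934864 -0.00942739] (508.70660400390625, -8.140076637268066) 19.945009231567383 [ 0.50828516 -0.0080533   0.09150543]
orange 2805 [0.57811508 0.04053436] (577.3494262695312, 41.578773498535156) 20.34504508972168 [0.57608337 0.04127173 0.09145474]
([-0.003, 0.003, 0.489], [-0.002, -0.003, -0.104])
```

View pics/w3.png

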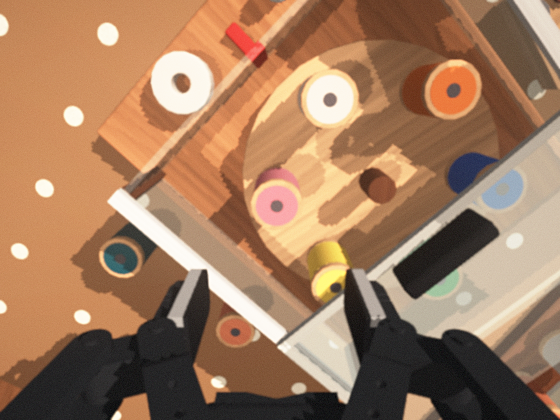

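The view shows pink at (277,204), clear of the fingers, and the door open. Now I go down over pink.

>>> {"name": "step_arm", "arguments": {"targets": [[[0.002,0.004,0],[0,0,-0.1]],[[0.002,0.004,0.1],[0,0,-0.1]],[[0.002,0.004,0.2],[0,0,-0.1]],[[0.002,0.004,0.3],[0,0,-0.1]],[[0.002,0.004,0.4],[0,0,-0.1]],[[0.002,0.004,0.485],[0,0,-0.1]],[[0.002,0.004,0.485],[0,0,-0.1]]]}}

```text
time_s: 6.82
position: [0.5155, -0.0917, 0.0526]
tool_rot: [[-0.584, 0.812, -0.009], [0.812, 0.584, 0.004], [0.008, -0.005, -1.0]]
ft_force: [-1.2, 0.8, -0.1]
grip_width: 0.0601
gripper_force: 0.0
```

>>> {"name": "step_arm", "arguments": {"targets": [[[0,0,0],[0,0,0]],[[0,0,0],[0,0,0]],[[0,0,0],[0,0,0]],[[0,0,0],[0,0,0]],[[0,0,0],[0,0,0]],[[0,0,0],[0,0,0]],[[0,0,0],[0,0,0]],[[0,0,0],[0,0,0]]], "jaw": 30, "grip_force": 30}}

```text
time_s: 7.48
position: [0.5167, -0.0937, 0.0583]
tool_rot: [[-0.585, 0.811, -0.003], [0.811, 0.585, -0.002], [0.0, -0.004, -1.0]]
ft_force: [-8.9, -7.6, -5.0]
grip_width: 0.0387
gripper_force: 31.1
```

```bash
cat >> h.py <<'E'
C=np.array([.5863,-.0427])
def arc(total,n,s=None):
    """rows swinging the tool about C by total deg (ccw from above), n rows"""
    s=s or env.observe();R=np.array(s['tool_rot']);p=np.array(s['position'])[:2]-C
    yaw=np.degrees(np.arctan2(R[1,0],R[0,0]));out=[]
    print('r',np.hypot(*p),'ang',np.degrees(np.arctan2(p[1],p[0]))-YAW,'yaw',yaw)
    for i in range(1,n+1):
        a=total*i/n;c,k=np.cos(np.radians(a)),np.sin(np.radians(a))
        q=np.array([[c,-k],[k,c]])@p-p
        e=R.T@np.r_[q,0]/.3
        out.append([[round(e[0],3),round(e[1],3),0],[0,0,round(-a/45,3)]])
    print(out)
E
python3 -c "
from h import *
arc(-45,9);print(env.observe()['q'])"
```

```text
r 0.08630036790422448 ang -130.1495314368909 yaw 125.77945930021994
[[[np.float64(0.025), np.float64(0.001), 0], [0, 0, 0.111]], [[np.float64(0.05), np.float64(0.004), 0], [0, 0, 0.222]], [[np.float64(0.075), np.float64(0.009), 0], [0, 0, 0.333]], [[np.float64(0.099), np.float64(0.017), 0], [0, 0, 0.444]], [[np.float64(0.122), np.float64(0.026), 0], [0, 0, 0.556]], [[np.float64(0.144), np.float64(0.037), 0], [0, 0, 0.667]], [[np.float64(0.165), np.float64(0.051), 0], [0, 0, 0.778]], [[np.float64(0.185), np.float64(0.066), 0], [0, 0, 0.889]], [[np.float64(0.204), np.float64(0.083), 0], [0, 0, 1.0]]]
[-23.12837182  30.60108696  92.18873444  -0.19557901  57.33207529
 -58.80212261]
```

>>> {"name": "step_arm", "arguments": {"targets": [[[0.025,0.001,0],[0,0,0.111]],[[0.05,0.004,0],[0,0,0.222]],[[0.075,0.009,0],[0,0,0.333]],[[0.099,0.017,0],[0,0,0.444]],[[0.122,0.026,0],[0,0,0.556]],[[0.144,0.037,0],[0,0,0.667]],[[0.165,0.051,0],[0,0,0.778]],[[0.185,0.066,0],[0,0,0.889]],[[0.204,0.083,0],[0,0,1.0]],[[0.204,0.083,0],[0,0,1.0]]]}}

```text
time_s: 8.32
position: [0.5022, -0.0285, 0.0584]
tool_rot: [[0.165, 0.986, -0.0], [0.986, -0.165, -0.001], [-0.001, -0.0, -1.0]]
ft_force: [-4.6, -7.6, -4.9]
grip_width: 0.0388
gripper_force: 31.7
```

```bash
python3 -c "
from h import *
arc(-45,9);print(env.observe()['ft_force'])"
```

```text
r 0.0852895321105661 ang 183.98456967841125 yaw 80.52691022488119
[[[np.float64(0.025), np.float64(0.001), 0], [0, 0, 0.111]], [[np.float64(0.049), np.float64(0.004), 0], [0, 0, 0.222]], [[np.float64(0.074), np.float64(0.01), 0], [0, 0, 0.333]], [[np.float64(0.097), np.float64(0.017), 0], [0, 0, 0.444]], [[np.float64(0.12), np.float64(0.027), 0], [0, 0, 0.556]], [[np.float64(0.142), np.float64(0.038), 0], [0, 0, 0.667]], [[np.float64(0.163), np.float64(0.052), 0], [0, 0, 0.778]], [[np.float64(0.183), np.float64(0.067), 0], [0, 0, 0.889]], [[np.float64(0.201), np.float64(0.084), 0], [0, 0, 1.0]]]
[-4.63842361 -7.55219965 -4.87996357]
```

Forces are low. I swing another 45°.

>>> {"name": "step_arm", "arguments": {"targets": [[[0.025,0.001,0],[0,0,0.111]],[[0.049,0.004,0],[0,0,0.222]],[[0.074,0.01,0],[0,0,0.333]],[[0.097,0.017,0],[0,0,0.444]],[[0.12,0.027,0],[0,0,0.556]],[[0.142,0.038,0],[0,0,0.667]],[[0.163,0.052,0],[0,0,0.778]],[[0.183,0.067,0],[0,0,0.889]],[[0.201,0.084,0],[0,0,1.0]],[[0.201,0.084,0],[0,0,1.0]]]}}

```text
time_s: 9.15
position: [0.5378, 0.026, 0.0583]
tool_rot: [[0.814, 0.581, 0.0], [0.581, -0.814, -0.002], [-0.001, 0.002, -1.0]]
ft_force: [-4.0, -10.2, -4.0]
grip_width: 0.0385
gripper_force: 31.9
```

>>> {"name": "step_arm", "arguments": {"targets": [[[0,0,0],[0,0,0]],[[0,0,0],[0,0,0]],[[0,0,0],[0,0,0]],[[0,0,0],[0,0,0]],[[0,0,0],[0,0,0]],[[0,0,-0.1],[0,0,0]],[[0,0,-0.2],[0,0,0]],[[0,0,-0.35],[0,0,0]],[[0,0,-0.48],[0,0,0]],[[0,0,-0.48],[0,0,0]]], "jaw": 60}}

```text
time_s: 9.98
position: [0.5398, 0.0267, 0.2093]
tool_rot: [[0.811, 0.585, 0.014], [0.585, -0.811, -0.002], [0.01, 0.01, -1.0]]
ft_force: [-0.6, 0.0, -0.3]
grip_width: 0.0603
gripper_force: 0.0
```

```bash
cat > fit.py <<'E'
from h import *
def fit(d,guess):
    """guess: carousel yaw (world). Depth disc tops -> centres."""
    z=d['z_map'];v,u=np.nonzero(z>0);P=px2w(d,np.c_[u,v])
    for i,n in enumerate('green blue orange white pink yellow'.split()):
        w=np.radians(guess+180+60*i);c=C+.085*np.array([np.cos(w),np.sin(w)])
        k=(abs(P[:,2]-.0912)<.004)&(np.hypot(*(P[:,:2]-c).T)<.032)
        if k.sum()>300:
            ce,r=cv2.minEnclosingCircle((P[k][:,:2]*1000).astype(np.float32));q=np.array(ce)/1000-C
            print(n,k.sum(),'ctr',np.round(ce,1),'r',round(r,1),'R',round(np.hypot(*q)*1000,1),'case ang',round((np.degrees(np.arctan2(q[1],q[0]))-YAW)%360,1))
E
python3 - <<'E'
from fit import *
d=grab('wrist','w4.png')
fit(d,65.9)
a=np.radians(260+YAW)
print(go(C+.085*np.array([np.cos(a),np.sin(a)]),.2,260+YAW-90))
E
```

```text
green 1537 ctr [ 550.5 -119.4] r 20.5 R 84.6 case ang 258.6
white 2083 ctr [622.3  34.3] r 20.0 R 85.0 case ang 78.6
pink 1951 ctr [537.5  26.6] r 19.9 R 84.8 case ang 138.7
yellow 1501 ctr [502.1 -50.3] r 20.0 R 84.5 case ang 198.8
([-0.251, 0.425, 0.02], [0.014, 0.004, -2.679])
```

>>> {"name": "step_arm", "arguments": {"targets": [[[-0.25,0.42,0],[0,0,-1]],[[-0.25,0.42,0],[0,0,-1]],[[-0.25,0.42,0],[0,0,-1]],[[-0.25,0.42,0],[0,0,-1]],[[-0.25,0.42,0],[0,0,-1]],[[-0.25,0.42,0],[0,0,-1]],[[-0.25,0.42,0],[0,0,-1]],[[-0.25,0.42,0],[0,0,-1]]]}}

```text
time_s: 10.7
position: [0.5496, -0.1192, 0.2002]
tool_rot: [[0.158, 0.987, -0.002], [0.987, -0.158, 0.001], [0.001, -0.002, -1.0]]
ft_force: [-0.6, -0.0, 0.3]
grip_width: 0.0596
gripper_force: 0.0
```

>>> {"name": "step_arm", "arguments": {"targets": [[[0,0,0],[0,0,-1]],[[0,0,0],[0,0,-1]],[[0,0,0],[0,0,-1]],[[0,0,0],[0,0,-1]],[[0,0,0],[0,0,-1]],[[0,0,0],[0,0,-1]],[[0,0,0],[0,0,-1]],[[0,0,0],[0,0,-1]]]}}

```text
time_s: 11.37
position: [0.5498, -0.1189, 0.2007]
tool_rot: [[-0.584, 0.811, -0.001], [0.811, 0.584, 0.0], [0.001, -0.001, -1.0]]
ft_force: [-1.1, -0.1, 0.1]
grip_width: 0.0597
gripper_force: 0.0
```

Run:
```python
from fit import *
print(env.observe()['q'],go((.5505,-.1194),.2,155.1))
```

```text
[-2.42579203e+01  2.44245368e+01  7.53364239e+01  9.99084724e-04
  8.03055293e+01 -6.00178838e+01] ([-0.003, 0.001, 0.002], [-0.0, -0.001, -0.652])
```

>>> {"name": "step_arm", "arguments": {"targets": [[[0,0,0],[0,0,-0.65]],[[0,0,0],[0,0,-0.65]],[[0,0,0],[0,0,-0.65]],[[0,0,0],[0,0,-0.65]],[[0,0,0],[0,0,-0.65]],[[0,0,0],[0,0,-0.65]]], "jaw": 54}}

```text
time_s: 11.87
position: [0.5499, -0.119, 0.201]
tool_rot: [[-0.905, 0.426, -0.001], [0.426, 0.905, 0.0], [0.001, 0.0, -1.0]]
ft_force: [0.2, 0.5, -0.8]
grip_width: 0.0541
gripper_force: 0.0
```

Run:
```python
from fit import *
d=grab('wrist','w5.png');fit(d,65)
print(env.observe()['grip_width'],go((.5505,-.1194),.057,155.1))
```

```text
green 2077 ctr [ 550.7 -119.9] r 20.1 R 85.0 case ang 258.8
white 2021 ctr [621.9  34.5] r 20.5 R 85.0 case ang 78.8
pink 2661 ctr [537.6  26.5] r 20.4 R 84.6 case ang 138.8
yellow 2646 ctr [501.6 -50.3] r 20.0 R 85.1 case ang 198.7
0.05401523585067331 ([-0.003, -0.0, 0.48], [0.0, -0.001, -0.008])
```

View pics/w5.png

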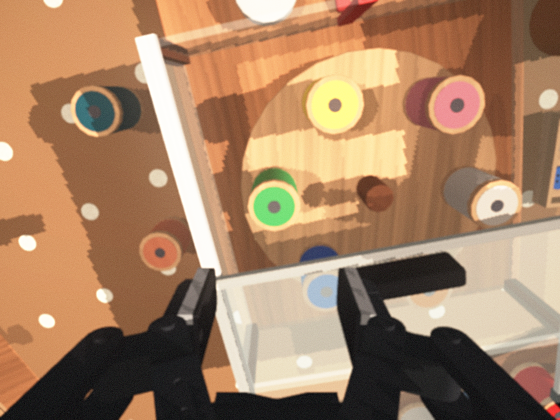

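Green is at (274,205), clear of the wall and the door edge. I go down and grip it.

>>> {"name": "step_arm", "arguments": {"targets": [[[-0.003,-0.002,0.1],[0,0,0]],[[-0.003,-0.002,0.2],[0,0,0]],[[-0.003,-0.002,0.3],[0,0,0]],[[-0.003,-0.002,0.4],[0,0,0]],[[-0.003,-0.002,0.475],[0,0,0]],[[-0.003,-0.002,0.475],[0,0,0]],[[-0.003,-0.002,0.475],[0,0,0]]]}}

```text
time_s: 12.5
position: [0.551, -0.1198, 0.0588]
tool_rot: [[-0.905, 0.426, 0.001], [0.426, 0.905, -0.0], [-0.001, 0.0, -1.0]]
ft_force: [0.9, -0.1, 0.8]
grip_width: 0.0541
gripper_force: 0.5
```

>>> {"name": "step_arm", "arguments": {"targets": [[[0,0,0],[0,0,0]],[[0,0,0],[0,0,0]],[[0,0,0],[0,0,0]],[[0,0,0],[0,0,0]],[[0,0,0],[0,0,0]],[[0,0,0],[0,0,0]],[[0,0,0],[0,0,0]]], "jaw": 30, "grip_force": 30}}

```text
time_s: 13.08
position: [0.5502, -0.1214, 0.0592]
tool_rot: [[-0.906, 0.424, -0.001], [0.424, 0.906, -0.002], [-0.001, -0.002, -1.0]]
ft_force: [-2.9, -6.2, 3.9]
grip_width: 0.0388
gripper_force: 30.2
```

```bash
python3 -c "
from h import *
arc(-40,8)"
```

```text
r 0.08659259847639267 ang -101.0245323084704 yaw 154.91119698726624
[[[np.float64(0.025), np.float64(0.001), 0], [0, 0, 0.111]], [[np.float64(0.05), np.float64(0.004), 0], [0, 0, 0.222]], [[np.float64(0.075), np.float64(0.009), 0], [0, 0, 0.333]], [[np.float64(0.099), np.float64(0.017), 0], [0, 0, 0.444]], [[np.float64(0.122), np.float64(0.026), 0], [0, 0, 0.556]], [[np.float64(0.145), np.float64(0.037), 0], [0, 0, 0.667]], [[np.float64(0.166), np.float64(0.051), 0], [0, 0, 0.778]], [[np.float64(0.186), np.float64(0.066), 0], [0, 0, 0.889]]]
```

>>> {"name": "step_arm", "arguments": {"targets": [[[0.025,0.001,0],[0,0,0.111]],[[0.05,0.004,0],[0,0,0.222]],[[0.075,0.009,0],[0,0,0.333]],[[0.099,0.017,0],[0,0,0.444]],[[0.122,0.026,0],[0,0,0.556]],[[0.145,0.037,0],[0,0,0.667]],[[0.166,0.051,0],[0,0,0.778]],[[0.186,0.066,0],[0,0,0.889]],[[0.186,0.066,0],[0,0,0.889]]]}}

```text
time_s: 13.83
position: [0.5081, -0.0788, 0.0592]
tool_rot: [[-0.418, 0.908, 0.001], [0.908, 0.418, -0.001], [-0.002, -0.0, -1.0]]
ft_force: [-1.4, -8.0, 0.5]
grip_width: 0.0389
gripper_force: 30.5
```

```bash
python3 -c "
from h import *
arc(-39,8)"
```

```text
r 0.08611084897221329 ang -141.6033679656793 yaw 114.71218892170336
[[[np.float64(0.024), np.float64(0.001), 0], [0, 0, 0.108]], [[np.float64(0.049), np.float64(0.004), 0], [0, 0, 0.217]], [[np.float64(0.072), np.float64(0.009), 0], [0, 0, 0.325]], [[np.float64(0.096), np.float64(0.016), 0], [0, 0, 0.433]], [[np.float64(0.118), np.float64(0.025), 0], [0, 0, 0.542]], [[np.float64(0.14), np.float64(0.036), 0], [0, 0, 0.65]], [[np.float64(0.161), np.float64(0.049), 0], [0, 0, 0.758]], [[np.float64(0.181), np.float64(0.064), 0], [0, 0, 0.867]]]
```

>>> {"name": "step_arm", "arguments": {"targets": [[[0.024,0.001,0],[0,0,0.108]],[[0.049,0.004,0],[0,0,0.217]],[[0.072,0.009,0],[0,0,0.325]],[[0.096,0.016,0],[0,0,0.433]],[[0.118,0.025,0],[0,0,0.542]],[[0.14,0.036,0],[0,0,0.65]],[[0.161,0.049,0],[0,0,0.758]],[[0.178,0.063,0],[0,0,0.853]],[[0.178,0.063,0],[0,0,0.853]]]}}

```text
time_s: 14.58
position: [0.5036, -0.0225, 0.0592]
tool_rot: [[0.234, 0.972, 0.001], [0.972, -0.234, -0.001], [-0.001, 0.001, -1.0]]
ft_force: [1.2, -0.9, 4.1]
grip_width: 0.0384
gripper_force: 30.8
```

Run:
```python
from fit import *
d=grab('wrist','w6.png');grab('top','t6.png');fit(d,YAW)
s=env.observe();print(s['position'],s['ft_force'],s['grip_width'],s['gripper_force']);arc(-1,1)
```

```text
green 8565 ctr [505.6 -14.4] r 30.8 R 85.5 case ang 174.2
yellow 12826 ctr [563.8  39.2] r 20.3 R 84.9 case ang 119.0
[ 0.50355618 -0.02253796  0.05925116] [ 1.81745791 -2.0701361   4.48725555] 0.03830819661057721 30.81195294857025
r 0.08516482247919584 ang 179.90570818928518 yaw 76.71459114374692
[[[np.float64(0.005), np.float64(0.0), 0], [0, 0, 0.022]]]
```

View pics/w6.png

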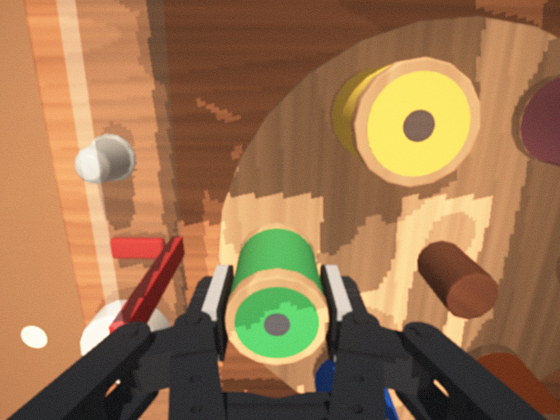

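Run:
```python
from fit import *
d=grab('wrist')
hsv=cv2.cvtColor(d['img'],cv2.COLOR_RGB2HSV);m=((hsv[...,0]<6)|(hsv[...,0]>174))&(hsv[...,1]>190)&(hsv[...,2]>80);m[:230]=0;m[262:]=0;m[:,:100]=0;m[:,165:]=0
v,u=np.nonzero(m);mk=px2w(d,[(u.mean(),v.mean())],.026)[0]
print('mark',mk,'dir from C',np.degrees(np.arctan2(*(mk[:2]-C)[::-1]))-180, np.hypot(*(mk[:2]-C)))
g=px2w(d,[(277,324)],.09)[0];y=px2w(d,[(419,126)],.09)[0]
for n,q in(('green',g),('yellow',y)):
    w=q[:2]-C;a=np.radians(YAW);print(n,q,'case xy',w@[np.cos(a),np.sin(a)],w@[-np.sin(a),np.cos(a)])
```

```text
mark [nan nan nan] dir from C nan nan
green [ 0.50404217 -0.02277727  0.09      ] case xy -0.08463607375495327 2.1840327297326656e-05
yellow [0.56430693 0.03867294 0.09      ] case xy -0.04051061532592395 0.07391982276068698<stdin>:4: RuntimeWarning: Mean of empty slice.
  ret = ret.dtype.type(ret / rcount)
```

Run:
```python
from fit import *
d=grab('wrist');a=np.radians(YAW)
for q in px2w(d,[(114,248),(138,248),(163,248)],.026):
    w=q[:2]-C;print(q,'case xy',w@[np.cos(a),np.sin(a)],w@[-np.sin(a),np.cos(a)])
s=env.observe();print(s['position'],s['gripper_force'],s['qvel'],px2w(d,[(138,248)]))
```

```text
[ 0.41710064 -0.00052398  0.026     ] case xy -0.17437253861987695 0.0012075543970870221
[ 0.43015362 -0.00355404  0.026     ] case xy -0.16097305263425188 0.0013317542503215219
[ 0.44366724 -0.00669991  0.026     ] case xy -0.14709861514696473 0.0014517154086266528
[ 0.50353003 -0.02254276  0.05921936] 30.861379634588957 [ 0.02895927  0.02147065  0.12890008 -0.11031915 -0.07178819  0.19537819] [[0.45890644 0.01595637 0.0808498 ]]
```

```bash
python3 -c "
from h import *
print(close_job())"
```

```text
the job is handed in; nothing more can be done
None
```

The dust door is fully open (pushed to its stop), and the green spool sits within about 2 mm of the red mark's line, still gripped at about 31 N; the job is handed in, with no verdict returned.

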